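# Set out the monitor-arm fitting kit

## Task

Get the new monitor arm ready to fit: seat the pole flange whose holes line up with the four studs flat down on the stud plate, and gather its three loose parts in the grey tray, all upright as they stand now: the U-channel jaw in the long compartment, the tall spacer and the clamp screw with the stem in the two small pockets, one in each. Leave the other flange, the short spacer, the knob without a stem and the single-walled angle where they are.

Things in the scene. Friction and masses are not known exactly. Their poses are not given: they have to be found in the camera images.
- tray: Grey parts tray, fixed, 158 (x) by 172 (y) by 26 high; floor and all walls 4 thick. Origin: centre of the underside. Its +y half is one long compartment, inside 150 (x) by 85 (y), centred at (0, 39.5) in its own frame; its -y half is two small pockets, inside 73 (x) by 75 (y), centred at (38.5, -44.5) and (-38.5, -44.5). On the left or right, turned up to 15 degrees. (mm)
- stud_plate: Dark steel base plate 110 by 110 by 10 fixed to the desk, with four upright steel studs, 6 in diameter, with tapered tips, at (+-34, +-34) from the centre; tips 26 above the desk (16 above the plate). Origin: centre of the underside; x and y parallel to the sides of the square. A flange seated on it has its underside 10 above the desk. (mm)
- flange_square: Loose aluminium pole flange, 0.2 to 0.33 kg: square plate 100 by 100 by 6 with a round socket (black top), 40 in diameter, rising at the centre to 50 above the underside. Four holes 14 in diameter near the corners at (+-34, +-34). Any quarter turn fits. Origin: centre of the underside; x and y parallel to its sides. (mm)
- flange_cross: The same flange but with its four 14 holes at the middles of the sides, at (+-36, 0) and (0, +-36). Origin as above. (mm)
- channel: Loose steel U-channel clamp jaw, 90 long (x) by 30 wide (y) by 34 high, open upwards: a 4 thick base and two 4 thick upright walls along its long sides. About 0.11 to 0.18 kg. Origin: centre of the underside. (mm)
- angle: Loose steel angle: as the channel, 90 (x) by 30 (y) by 34 high, but with a single upright wall, along its +y side. Origin: centre of the underside. (mm)
- spacer_tall: Aluminium round spacer standing upright, 30 in diameter and 60 high, black bore on its top. Origin: centre of the underside, z up its axis. (mm)
- spacer_short: The same spacer but only 25 high. Origin: centre of the underside. (mm)
- clamp_screw: Clamp screw: black six-lobed star knob, 41 across and 18 high, resting on the desk, with a steel threaded stem 10 in diameter standing up from its centre to 58 above the underside. Origin: centre of the underside, z up the stem. (mm)
- plain_knob: The same black star knob, 41 across and 18 high, without a stem. Origin: centre of the underside. (mm)
Not all that is in view belongs to the job. Leave any yellow look-alike of the flange_cross alone.

How it is judged:
At the end, for the whole second after the job is handed in: Flange on the studs (7 mm, height 10 +-3, tilt 0.06); spacer and screw in different pockets (26 mm of centre each way), channel in the long one (50, 34 mm), upright to 0.15 rad, underside under 10 mm over the tray's; the four others upright, moved under 30 mm; placed parts under 20 mm/s (horizontal distance between flange_square and stud_plate below 0.007 m and z of flange_square in the frame of stud_plate between 0.007 and 0.013 m and angle between flange_square's own z axis and vertical below 0.06 rad and ((x of spacer_tall in the frame of tray between 0.0125 and 0.0645 m and y of spacer_tall in the frame of tray between -0.0705 and -0.0185 m and x of clamp_screw in the frame of tray between -0.0645 and -0.0125 m and y of clamp_screw in the frame of tray between -0.0705 and -0.0185 m) or (x of spacer_tall in the frame of tray between -0.0645 and -0.0125 m and y of spacer_tall in the frame of tray between -0.0705 and -0.0185 m and x of clamp_screw in the frame of tray between 0.0125 and 0.0645 m and y of clamp_screw in the frame of tray between -0.0705 and -0.0185 m)) and z of each of spacer_tall, clamp_screw, channel in the frame of tray below 0.01 m and angle between each of spacer_tall, clamp_screw, channel, flange_cross, spacer_short, plain_knob, angle's own z axis and vertical below 0.15 rad and x of channel in the frame of tray between -0.05 and 0.05 m and y of channel in the frame of tray between 0.005 and 0.074 m and distance of each of flange_cross, spacer_short, plain_knob, angle from where it was at the start of the episode below 0.03 m and linear speed of each of spacer_tall, clamp_screw, channel, flange_square below 0.02 m/s); the robot touches nothing.
It also fails if it takes over 109 s, if anything falls off the work surface, if the arm or the gripper's body presses on something with over 40 N, if the wrist force passes 120 N, or if a joint passes its speed limit or range.

## Robot

A 7-joint arm with a two-finger parallel gripper is mounted at the origin on the work surface. World frame = base frame: x ahead of the robot, y to its left, z up, the work surface at z = 0. Lengths are in m, angles in rad, forces in N, time in s.
With the tool pointing down it reaches from about 0.35 to 0.9 m from the base axis. Payload 8.1 kg.
Tool frame: the origin (TCP) lies at the very end of the fingers, on their centre line; the grasp point (between the pads) lies 19 mm behind it; z points along the fingers, y is the line along which they close (so a half turn about z gives the same grasp; the last joint's range is limited). The gripper opens to 92 mm and grips with 3 to 60 N. Pads are 19 mm wide; open, the fingers measure 130 mm over their backs; the gripper's body (75 mm by 190 mm) begins 47 mm behind the grasp point.
Start: joints at [-1.244, 0.434, 0.025, 1.573, -0.012, 1.134, -0.075], TCP at [0.26, 0.568, 0.227] pointing down, gripper open.
Joint ranges: [-2.62, 2.62], [-0.44, 2.09], [-1.27, 1.32], [0.08, 2.57], [-1.32, 4.46], [0.12, 2], [-2.74, 2.74]. Speed limits (rad/s): [2.22, 2.22, 3.01, 3.01, 3.14, 3.14, 3.14].

## Interface

Orientations are given as a rotation vector (axis times angle).
In Python, from cell import arm gives the robot as it stands.
- The arm moves only by the shell command python3 -m pendant 'ROWS' [FORCE]. ROWS is a JSON object of lists of equal length, an entry for each row: "slide": the shift along the tool's x, y, z in units of 0.3 m (1.0 is 0.3 m), a list of three; "dr": the turn, a rotation vector about the tool's x, y, z in units of 0.12 rad (1.0 is 0.12 rad), a list of three; "claw": the opening, from 0 (shut) to 1 (fully open). In form: {"slide": [[tx, ty, tz], ...], "dr": [[ax, ay, az], ...], "claw": [claw, ...]}. A call has 1 to 10 rows; each row shifts and turns the commanded pose from where the row before left it, along the tool's axes as they then stand; what a row does not reach is not made up. A row lasts 1/10 s, in which the tool goes at most 50 mm and 8.59 degrees, less where a joint would pass 70% of its speed; a pose out of reach is approached as far as the arm can. A call with a number of a shift or a turn outside -1 to 1 is refused whole. A call with a gripper value outside its range is refused whole. The fingers move at their own pace and stop on an object; FORCE is the grip in N (left out, the last holds). Time passes only in rows, so rows that do not move let the fingers close. It gives the time, the measured TCP pose, the force, the opening and the grip force at its end, in the units of the state.
- arm.observe(): the state, without advancing time (a new reading comes with each control period).
- arm.get_image(name): name is "scene" or "top" or "wrist"; returns the picture (400x640x3 uint8, red, green, blue); there is no depth.
- arm.calibration(name): a dict with "K" (3x3 intrinsics, pixels), "dist" ([k1, k2, p1, p2, k3] as OpenCV has them; the pictures are not rectified), "xyz" and "orientation" of the camera in the world. Camera axes: x right, y up, looking along -z (the intrinsics and any distortion apply to the point x, -y, -z); pixel columns grow to the right and rows downward; lengths in m; the calibration is good to about 2 mm. A picture is of the moment at which its call begins: read the wrist's pose just before it. calibration takes no time and is no camera call; for the wrist camera it gives the pose at the moment of the call.
- arm.sign_off(): hands the job in; it is judged then, once.
The state is a dict: "clock": time; "joints": joint angles; "dq": joint speeds; "joint_efforts": joint torques, N m; "position": TCP position; "ee_rot": TCP orientation; "force": force on the tool from outside, world axes, zero at the start; "ft_torque": the same for the moment, N m; "width": opening from 0.0 (shut) to 1.0 (fully open); "gripper_force": force on a finger pad.
Only numpy, scipy, OpenCV 4.12 (cv2) and the standard library are available. Lean on these libraries where they do the work, as an engineer would, in place of code of your own. Each camera call takes 0.05 s, during which the arm holds its last target. There are 200 camera calls.

## Working session

There is one attempt and no reset: what is moved stays moved. The work goes in short steps, Python scripts to look and compute and a shell command to move; the robot and the scene stay as the last step left them, time stands still between calls to the robot, and variables do not carry over. Pictures are saved under pics/ and viewed, at most 14 in all, crops included, and the job is handed in when it is done.

```bash
mkdir -p pics; ls; python3 - <<'E'
from cell import arm
import cv2,json
for n in("top","scene"):
    im=arm.get_image(n); cv2.imwrite(f"pics/{n}0.png",im[:,:,::-1])
    c=arm.calibration(n); print(n,c)
print(arm.observe())
E
```

```text
pics
top {'K': array([[384.4354127 ,   0.        , 309.41339859],
       [  0.        , 384.4354127 , 195.49073999],
       [  0.        ,   0.        ,   1.        ]]), 'dist': array([-0.09319977,  0.        ,  0.        ,  0.        ,  0.        ]), 'xyz': array([ 0.32596848, -0.00145136,  1.0334664 ]), 'orientation': array([ 0.10083701, -0.09827963, -1.56404342])}
scene {'K': array([[498.22842266,   0.        , 334.0099531 ],
       [  0.        , 498.22842266, 193.66505606],
       [  0.        ,   0.        ,   1.        ]]), 'dist': array([0.02951918, 0.        , 0.        , 0.        , 0.        ]), 'xyz': array([ 1.44193165, -0.05284931,  0.677036  ]), 'orientation': array([0.79635722, 0.74577188, 1.42431362])}
{'clock': 0.1, 'joints': array([-1.24363571,  0.43515884,  0.02496735,  1.57396314, -0.01159943,
        1.13402019, -0.07510088]), 'dq': array([ 0.00161834, -0.00075818, -0.00117787, -0.00210772, -0.00088805,
        0.00060641,  0.00047364]), 'joint_efforts': array([ 3.05066329e-03, -6.69126177e+01,  9.88145135e-01, -3.15145791e+01,
       -6.04565721e-02,  3.74189531e-02,  3.70974249e-05]), 'position': array([0.26026689, 0.56774162, 0.22603657]), 'ee_rot': array([-6.69943932e-01, -3.06914868e+00,  2.18893492e-03]), 'force': array([-0.09081395,  0.07859722, -0.48745933]), 'ft_torque': array([ 0.02733008, -0.04023643, -0.01453064]), 'gripper_force': 0.0, 'width': 0.9976796566073588}
```

View pics/top0.png

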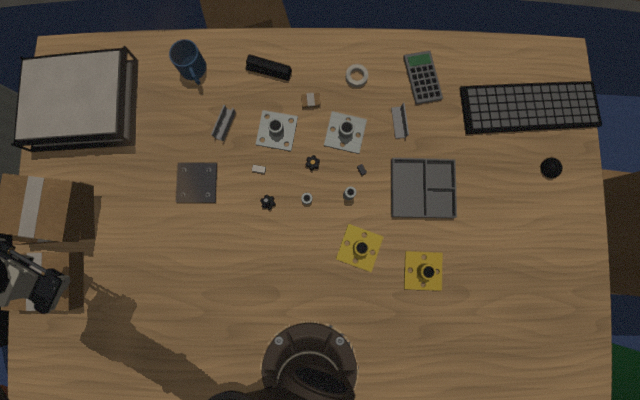

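View pics/scene0.png

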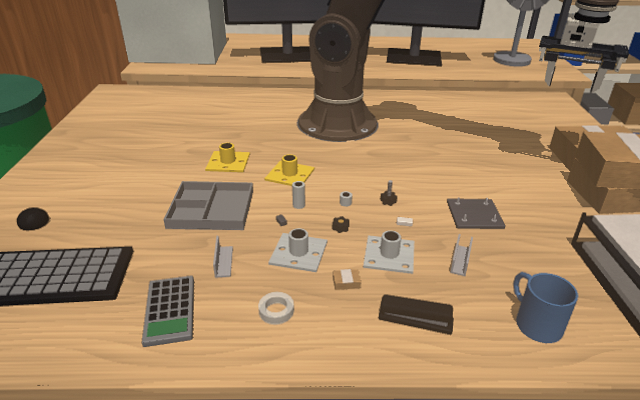

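The top view has +x up and +y left. The stud plate is at (196,183), the tray at (423,189), the screw at (267,202) and the tall spacer at (350,192). The channel looks to be at (223,123). The aluminium flanges are at (277,130) and (345,132). I'll zoom in to tell the flanges apart.

```bash
python3 - <<'E'
import cv2
im=cv2.imread("pics/top0.png")[80:220,165:465]
s=cv2.imread("pics/scene0.png")[170:290,160:520]
import numpy as np
a=cv2.resize(im,None,fx=2.6,fy=2.6,interpolation=cv2.INTER_CUBIC)
b=cv2.resize(s,(780,230*780//720),interpolation=cv2.INTER_CUBIC)
cv2.imwrite("pics/zoom0.png",cv2.convertScaleAbs(np.vstack([a,b[:, :780]]),alpha=1.5)[:600])
E
```

```text
(no output)
```

View pics/zoom0.png

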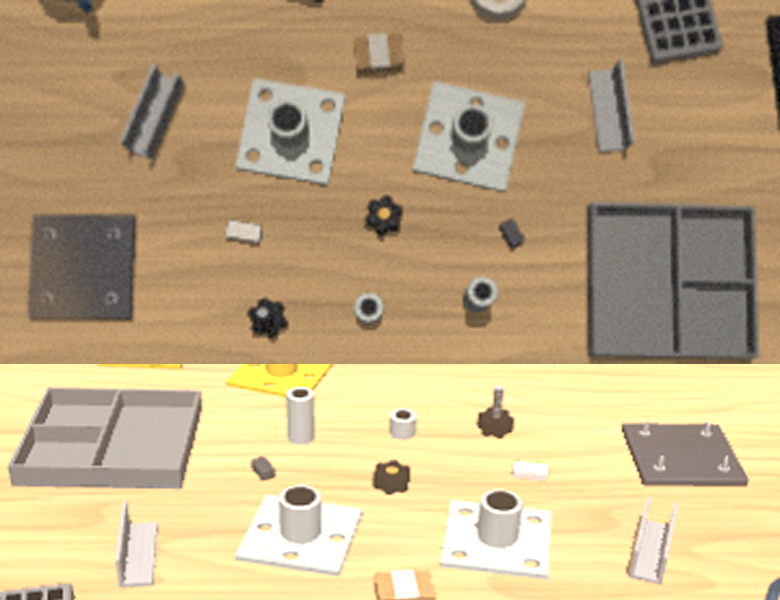

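The left aluminium flange at (277,130) has its holes near the corners, so it is the square one. The right one at (345,132) has mid-side holes. The U-channel, with two walls, is at the left at (223,123). Next I'll take coarse positions from the top view.

```bash
cat > h.py <<'E'
import numpy as np,cv2
from scipy.spatial.transform import Rotation as R
def to_plane(px,c,z):
    """pixels (N,2) -> world points on plane height z"""
    u=cv2.undistortPoints(np.float64(px).reshape(-1,1,2),c["K"],c["dist"]).reshape(-1,2)
    d=R.from_rotvec(c["orientation"]).apply(np.c_[u[:,0],-u[:,1],-np.ones(len(u))])
    o=np.array(c["xyz"]); return o+d*((z-o[2])/d[:,2])[:,None]
def to_px(p,c):
    q=R.from_rotvec(c["orientation"]).inv().apply(np.atleast_2d(p)-c["xyz"])*[1,-1,-1]
    return cv2.projectPoints(q,np.zeros(3),np.zeros(3),c["K"],c["dist"])[0].reshape(-1,2)
def blobs(mask,amin):
    cs,_=cv2.findContours(np.uint8(mask),cv2.RETR_EXTERNAL,cv2.CHAIN_APPROX_NONE)
    return [c for c in cs if cv2.contourArea(c)>amin]
def rect(c,cal,z):
    """min-area rectangle of contour on plane z: centre, sizes, angle of first side (deg)"""
    w=to_plane(c.reshape(-1,2),cal,z)[:,:2]
    r=cv2.minAreaRect(np.float32(w*1000)); return np.round(r[0],1),np.round(r[1],1),round(r[2],1)
def snap(name):
    from cell import arm
    c=arm.calibration(name); return arm.get_image(name)[:,:,::-1].copy(),c
def plan(to,yaw=None):
    """moves to a TCP point with y axis at world yaw (deg, mod 180), in tool axes, units of rows (total)"""
    from cell import arm
    s=arm.observe(); r=R.from_rotvec(s["ee_rot"])
    t=r.inv().apply(np.array(to)-s["position"])/0.3
    y=r.apply([0,1,0]); cur=np.degrees(np.arctan2(y[1],y[0]))
    z=r.apply([0,0,1])
    out=dict(slide=np.round(t,4),yaw=round(cur,2),pos=np.round(s["position"],4),j7=round(s["joints"][6],2),clock=round(s["clock"],2))
    # tilt correction in tool axes
    ax=np.cross(z,[0,0,-1]); out["tilt_dr"]=np.round(r.inv().apply(ax)/0.12,3)
    if yaw is not None:
        d=(yaw-cur+90)%180-90; out["dr_z"]=round(-np.radians(d)/0.12,3)
    return out
E
python3 - <<'E'
from h import *
from cell import arm
im=cv2.imread("pics/top0.png"); c=arm.calibration("top")
hsv=cv2.cvtColor(im,cv2.COLOR_BGR2HSV); S,V=hsv[...,1],hsv[...,2]
def win(m,x0,x1,y0,y1):
    o=np.zeros_like(m); o[y0:y1,x0:x1]=m[y0:y1,x0:x1]; return o
g=(S<60)
for n,b,z,m in (("plate",(165,225,155,210),.010,V<110),("tray",(380,470,150,230),.026,S<70),("channel",(205,240,100,145),.034,S<70),
  ("angle",(388,412,100,142),.034,S<70),("flsq",(250,305,105,160),.006,S<70),("flcr",(320,375,105,160),.006,S<70),
  ("tall",(340,360,182,205),.06,S<70),("short",(298,315,190,208),.025,S<70),("screw",(257,278,192,212),.018,V<60),("knob",(303,323,152,173),.018,V<60)):
    for k in blobs(win(m,*b),25): print(n,*rect(k,c,z),cv2.boundingRect(k))
E
```

```text
plate [491.3 310. ] [113.3 118. ] 0.3 (175, 162, 43, 42)
tray [ 477.9 -304.4] [176.1 160.4] 88.8 (391, 158, 66, 60)
channel [651.7 235.2] [40.8 94.8] 69.6 (211, 105, 25, 36)
angle [ 659.6 -243.5] [97.2 39.2] 5.6 (391, 103, 18, 36)
flsq [639.2  93. ] [102.  103.1] 79.8 (255, 110, 43, 41)
flcr [634.4 -97. ] [101.8 103.3] 76.7 (324, 111, 43, 43)
tall [ 457.  -100.8] [28.9 36.6] 45.0 (343, 186, 14, 14)
short [446.6   8.2] [29.3 29.1] 0.2 (301, 193, 12, 12)
screw [438.2 111.3] [36.2 37.5] 45.7 (261, 195, 15, 15)
knob [544.3  -6.7] [38.6 35.8] 50.9 (306, 155, 14, 16)
```

```bash
python3 - <<'E'
from h import *
from cell import arm
c=arm.calibration("wrist"); s=arm.observe(); r=R.from_rotvec(s["ee_rot"])
print(c["K"][0],c["dist"],r.inv().apply(c["xyz"]-s["position"]),(r.inv()*R.from_rotvec(c["orientation"])).as_matrix().round(3),r.as_matrix().round(3))
print(plan([.60,.10,.33],80))
E
```

```text
[315.69448739   0.         328.01693824] [-0.03175557  0.          0.          0.          0.        ] [ 0.08050368 -0.00035661 -0.15784484] [[-0.     0.955  0.296]
 [ 1.     0.     0.   ]
 [ 0.     0.296 -0.955]] [[-0.909  0.417 -0.   ]
 [ 0.417  0.909 -0.001]
 [-0.    -0.001 -1.   ]]
{'slide': array([-1.6792, -0.9459, -0.345 ]), 'yaw': np.float64(65.37), 'pos': array([0.2603, 0.5677, 0.226 ]), 'j7': np.float64(-0.08), 'clock': 0.1, 'tilt_dr': array([-0.012,  0.001,  0.   ]), 'dr_z': np.float64(-2.127)}
```

```bash
python3 -m pendant '{"slide":[[0,0,-0.1],[0,0,-0.12],[0,0,-0.12],[-0.12,-0.07,0],[-0.13,-0.07,0],[-0.13,-0.07,0],[-0.13,-0.07,0],[-0.13,-0.07,0],[-0.13,-0.07,0],[-0.13,-0.07,0]],"dr":[[0,0,0],[0,0,0],[0,0,0],[0,0,0],[0,0,0],[0,0,0],[0,0,0],[0,0,0],[0,0,0],[0,0,0]],"claw":[1,1,1,1,1,1,1,1,1,1]}' | tail -c 600
python3 -m pendant '{"slide":[[-0.13,-0.08,0],[-0.13,-0.08,0],[-0.13,-0.08,0],[-0.13,-0.08,0],[-0.13,-0.07,0],[-0.13,-0.07,0],[0,0,0],[0,0,0],[0,0,0],[0,0,0]],"dr":[[0,0,0],[0,0,0],[0,0,0],[0,0,0],[0,0,0],[0,0,0],[0,0,-0.7],[0,0,-0.7],[0,0,-0.7],[0,0,0]],"claw":[1,1,1,1,1,1,1,1,1,1]}' | tail -c 600
python3 - <<'E'
from h import *
im,c=snap("wrist"); cv2.imwrite("pics/w1.png",im)
print(plan([.639,.093,.2],80))
E
```

```text
clock: 1.1
position: [0.4453, 0.3203, 0.3285]
ee_rot: [-0.67, -3.069, 0.0]
force: [1.6, 0.7, -1.0]
width: 1.002
gripper_force: 0.0
clock: 2.1
position: [0.5997, 0.0988, 0.3283]
ee_rot: [-0.277, -3.128, 0.0]
force: [-0.5, 0.2, -0.7]
width: 1.001
gripper_force: 0.0
{'slide': array([-0.1329,  0.0041,  0.4278]), 'yaw': np.float64(79.7), 'pos': array([0.5996, 0.0989, 0.3284]), 'j7': np.float64(1.22), 'clock': 2.15, 'tilt_dr': array([-0.002, -0.006, -0.   ]), 'dr_z': np.float64(-0.043)}
```

View pics/w1.png

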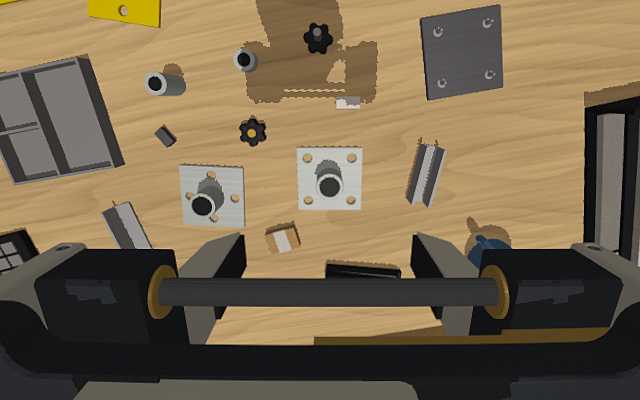

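The wrist view shows the square flange at (330,178), the plate at (462,52), the channel at (425,172), the screw at (318,35), the tall spacer at (155,83) and part of the tray at the left.

```bash
python3 - <<'E'
from h import *
from cell import arm
im=cv2.imread("pics/w1.png"); c=arm.calibration("wrist")
hsv=cv2.cvtColor(im,cv2.COLOR_BGR2HSV); S,V=hsv[...,1],hsv[...,2]
def win(m,x0,x1,y0,y1):
    o=np.zeros(m.shape,np.uint8); o[y0:y1,x0:x1]=m[y0:y1,x0:x1]; return o
for n,b,z,m,a in (("flsq",(285,375,135,220),.006,S<60,500),("plate",(405,520,0,110),.010,S<60,500),("channel",(395,455,130,215),.034,S<60,100),
   ("tallring",(140,170,68,98),.06,S<60,50),("bore",(145,165,73,93),.06,V<60,20),("screwknob",(300,340,15,60),.018,V<60,50),("stem",(305,330,20,50),.058,(V>80)&(S<60),8)):
    for k in blobs(win(m,*b),a):
        print(n,*rect(k,c,z),cv2.boundingRect(k))
# flange holes: non-white blobs inside the plate hull
k=max(blobs(win(S<60,285,375,135,220),500),key=cv2.contourArea)
hull=np.zeros(S.shape,np.uint8); cv2.fillConvexPoly(hull,cv2.convexHull(k),1); hull=cv2.erode(hull,np.ones((3,3)))
P=[]
for q in blobs(hull*(S>70),10):
    w=to_plane(q.reshape(-1,2),c,.006)*1000; M=cv2.minEnclosingCircle(np.float32(w[:,:2])); print("hole",np.round(M[0],1),round(2*M[1],1)); 
# studs : bright spots on dark plate
p=win(cv2.cvtColor(im,cv2.COLOR_BGR2GRAY)>130,424,500,8,96)
for q in blobs(p,3): print("stud",to_plane(q.reshape(-1,2).mean(0),c,.024)[0].round(4)*1000,cv2.boundingRect(q))
cr=np.vstack([cv2.resize(im[0:130,400:530],None,fx=2.3,fy=2.3)]); cr2=cv2.resize(im[120:250,290:420],None,fx=2.3,fy=2.3)
cr3=cv2.resize(im[120:250,370:500],None,fx=2.3,fy=2.3); cr4=cv2.resize(im[0:130,230:360],None,fx=2.3,fy=2.3)
cv2.imwrite("pics/crop1.png",np.vstack([np.hstack([cr,cr2]),np.hstack([cr3,cr4])]))
E
```

```text
flsq [639.1  93.1] [101.2 100. ] 79.7 (297, 147, 66, 63)
plate [493.2 309. ] [110.2 108.8] 89.8 (420, 5, 83, 95)
channel [654.  234.6] [40.3 93. ] 69.7 (407, 144, 40, 64)
tallring [ 461.1 -101.1] [32.6 28.8] 71.8 (144, 72, 26, 24)
bore [ 460.5 -103.6] [14.3 16.6] 71.4 (149, 77, 12, 14)
screwknob [440.1 113.1] [39.6 36.5] 74.8 (303, 23, 30, 31)
stem [439.3 113.2] [8.6 7.9] 79.6 (313, 28, 8, 8)
hole [678.4 120.6] 12.2
hole [666.6  53.8] 12.9
hole [612.  132.3] 12.8
hole [599.8  65.9] 12.8
stud [550.5 324.8  24. ] (458, 88, 42, 8)
stud [528.8 270.1  24. ] (438, 81, 7, 7)
stud [525.5 247.9  24. ] (424, 74, 2, 22)
stud [528.7 335.7  24. ] (485, 72, 7, 7)
stud [462.7 270.6  24. ] (434, 29, 8, 8)
stud [462.9 336.7  24. ] (483, 20, 8, 8)
stud [436.8 284.5  24. ] (424, 8, 47, 9)
```

View pics/crop1.png

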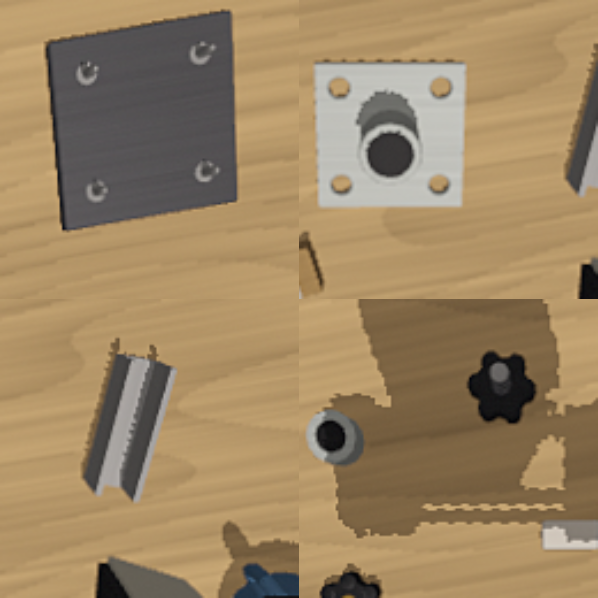

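```bash
python3 - <<'E'
from h import *
print(plan([.57,.305,.24],90))
E
```

```text
{'slide': array([0.2198, 0.6583, 0.2945]), 'yaw': np.float64(79.7), 'pos': array([0.5996, 0.0989, 0.3284]), 'j7': np.float64(1.22), 'clock': 2.15, 'tilt_dr': array([-0.002, -0.006, -0.   ]), 'dr_z': np.float64(-1.498)}
```

```bash
python3 -m pendant '{"slide":[[0.04,0.11,0.05],[0.04,0.11,0.05],[0.04,0.11,0.05],[0.04,0.11,0.05],[0.03,0.11,0.05],[0.03,0.11,0.05],[0,0,0],[0,0,0],[0,0,0]],"dr":[[0,0,0],[0,0,0],[0,0,0],[0,0,0],[0,0,0],[0,0,0],[0,0,-0.75],[0,0,-0.75],[0,0,0]],"claw":[1,1,1,1,1,1,1,1,1]}' | head -3
python3 - <<'E'
from h import *
im,c=snap("wrist"); cv2.imwrite("pics/w2.png",im); np.save("w2.npy",c,allow_pickle=True)
hsv=cv2.cvtColor(im,cv2.COLOR_BGR2HSV); S=hsv[...,1]; g=cv2.cvtColor(im,cv2.COLOR_BGR2GRAY)
m=np.uint8(S<60); m[240:]=0
for k in blobs(m,2000): print(*rect(k,c,.01),cv2.boundingRect(k))
k=max(blobs(m,2000),key=lambda k:-abs(cv2.boundingRect(k)[0]-260)); x,y,w,h=cv2.boundingRect(k)
cv2.imwrite("pics/crop2.png",cv2.resize(im[max(y-10,0):y+h+10,max(x-10,0):x+w+10],None,fx=3,fy=3)[:600,:800])
print(x,y,w,h, to_px([[.493+sx,.309+sy,zz] for zz in(.01,.026) for sx in(-.034,.034) for sy in (-.034,.034)],c).round(1))
E
```

```text
clock: 3.05
position: [0.5696, 0.3059, 0.2384]
ee_rot: [0.003, -3.141, 0.001]
[627.3 613.2] [246.3  83.8] 89.7 (469, 180, 171, 60)
[633.4  96.7] [100.9  92.4] 79.9 (131, 174, 79, 66)
[633.4 -89.9] [102.1 102.6] 77.0 (0, 170, 72, 70)
[492.  310.3] [107.5 108.6] 0.1 (285, 52, 96, 96)
285 52 96 96 [[301.7  71.4]
 [361.   71.5]
 [302.9 131.4]
 [359.2 131.5]
 [300.5  70.2]
 [362.4  70.3]
 [301.8 132.8]
 [360.5 132.9]]
```

View pics/crop2.png

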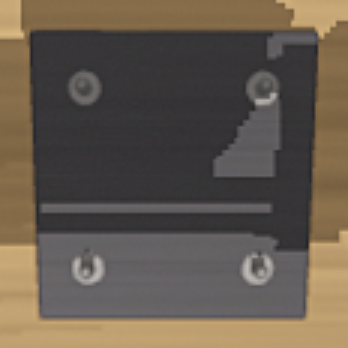

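The stud washers appear at about (84,88), (262,88), (88,268) and (257,268) in the crop. That puts the plate centre near (0.4925, 0.3103) with its angle at about 0. Next I go to the flange.

```bash
python3 - <<'E'
from h import *
print(plan([.639,.093,.12],80))
E
```

```text
{'slide': array([-0.2317, -0.7082,  0.3953]), 'yaw': np.float64(89.92), 'pos': array([0.5698, 0.3056, 0.2386]), 'j7': np.float64(1.05), 'clock': 3.1, 'tilt_dr': array([-0.001, -0.002, -0.   ]), 'dr_z': np.float64(1.443)}
```

```bash
python3 -m pendant '{"slide":[[-0.038,-0.118,0.066],[-0.038,-0.118,0.066],[-0.039,-0.118,0.066],[-0.039,-0.118,0.066],[-0.039,-0.118,0.066],[-0.039,-0.118,0.065],[0,0,0],[0,0,0],[0,0,0]],"dr":[[0,0,0],[0,0,0],[0,0,0],[0,0,0],[0,0,0],[0,0,0],[0,0,0.72],[0,0,0.72],[0,0,0]],"claw":[1,1,1,1,1,1,1,1,1]}' | head -3
python3 - <<'E'
from h import *
im,c=snap("wrist"); cv2.imwrite("pics/w3.png",im)
hsv=cv2.cvtColor(im,cv2.COLOR_BGR2HSV); S=hsv[...,1]
for x,y in((.639,.093),):
    print(to_px([[x,y,.05],[x,y,.006]],c).round(1))
print(plan([.639,.093,.016],80))
E
```

```text
clock: 4.0
position: [0.64, 0.0928, 0.1202]
ee_rot: [0.277, 3.129, -0.0]
[[328.5 207.1]
 [328.4 191. ]]
{'slide': array([ 0.0033, -0.0013,  0.3478]), 'yaw': np.float64(80.14), 'pos': array([0.64  , 0.0932, 0.1203]), 'j7': np.float64(1.28), 'clock': 4.05, 'tilt_dr': array([-0.001,  0.002,  0.   ]), 'dr_z': np.float64(0.021)}
```

View pics/w3.png

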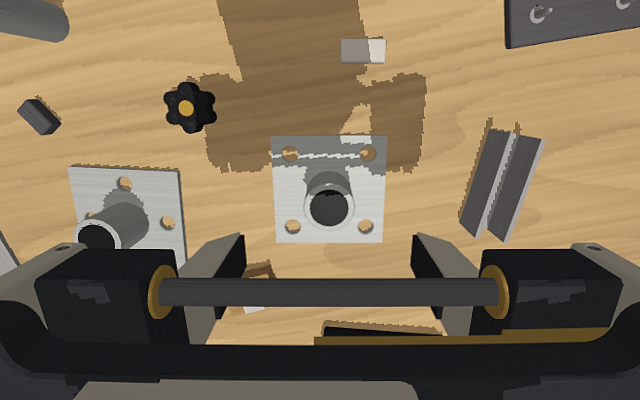

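The bore of the square flange is at (329,207), and I predicted (328.5,207.1). So I descend and grip.

```bash
python3 -m pendant '{"slide":[[0.003,-0.001,0.1],[0,0,0.12],[0,0,0.1],[0,0,0.028],[0,0,0],[0,0,0],[0,0,0],[0,0,0],[0,0,0],[0,0,0]],"dr":[[0,0,0],[0,0,0],[0,0,0],[0,0,0],[0,0,0],[0,0,0],[0,0,0],[0,0,0],[0,0,0],[0,0,0]],"claw":[1,1,1,1,1,0.3,0.3,0.3,0.3,0.3]}' 30
python3 -m pendant '{"slide":[[0,0,-0.02],[0,0,-0.1],[0,0,-0.13],[0,0,-0.13],[0,0,0],[0,0,0]],"dr":[[0,0,0],[0,0,0],[0,0,0],[0,0,0],[0,0,0],[0,0,0]],"claw":[0.3,0.3,0.3,0.3,0.3,0.3]}'
python3 - <<'E'
from h import *
im,c=snap("wrist"); cv2.imwrite("pics/w4.png",im)
print(plan([.4925,.3103,.14],90.0))
E
```

```text
clock: 5.05
position: [0.6393, 0.0932, 0.0163]
ee_rot: [0.268, 3.129, 0.0]
force: [0.1, -1.0, -0.6]
width: 0.614
gripper_force: 0.0
clock: 5.65
position: [0.6396, 0.0933, 0.1312]
ee_rot: [0.268, 3.128, 0.001]
force: [0.6, -0.2, -0.5]
width: 0.304
gripper_force: 0.0
{'slide': array([ 0.6031,  0.6303, -0.0338]), 'yaw': np.float64(80.23), 'pos': array([0.6387, 0.0932, 0.1298]), 'j7': np.float64(1.28), 'clock': 5.7, 'tilt_dr': array([ 0.001, -0.001, -0.   ]), 'dr_z': np.float64(-1.422)}
```

View pics/w4.png

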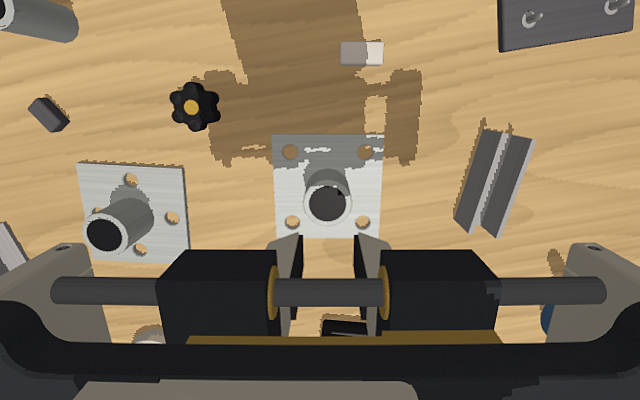

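The fingers needed more time to close, so they never touched the flange and it hasn't moved. I'll reopen, descend and close for longer.

```bash
python3 - <<'E'
from h import *
print(plan([.639,.0931,.016],80))
E
python3 -m pendant '{"slide":[[0,0,0],[0,0,0],[0,0,0],[0,0,0],[0,0,0],[0,0,0],[0,0,0.11],[0,0,0.13],[0,0,0.1],[0,0,0.04]],"dr":[[0,0,0],[0,0,0],[0,0,0],[0,0,0],[0,0,0],[0,0,0],[0,0,0],[0,0,0],[0,0,0],[0,0,0]],"claw":[0.75,0.75,0.75,0.75,0.75,0.75,0.75,0.75,0.75,0.75]}' 30
python3 -m pendant '{"slide":[[0,0,0],[0,0,0],[0,0,0],[0,0,0],[0,0,0],[0,0,0],[0,0,0],[0,0,0],[0,0,0],[0,0,0]],"dr":[[0,0,0],[0,0,0],[0,0,0],[0,0,0],[0,0,0],[0,0,0],[0,0,0],[0,0,0],[0,0,0],[0,0,0]],"claw":[0.3,0.3,0.3,0.3,0.3,0.3,0.3,0.3,0.3,0.3]}' 30
```

```text
{'slide': array([-0.0011, -0.0004,  0.3793]), 'yaw': np.float64(80.23), 'pos': array([0.6387, 0.0932, 0.1298]), 'j7': np.float64(1.28), 'clock': 5.7, 'tilt_dr': array([ 0.001, -0.001, -0.   ]), 'dr_z': np.float64(0.033)}
clock: 6.7
position: [0.637, 0.0929, 0.0129]
ee_rot: [-0.267, -3.126, 0.002]
force: [-1.4, -0.6, 0.2]
width: 0.751
gripper_force: 0.0
clock: 7.7
position: [0.64, 0.0933, 0.0174]
ee_rot: [0.268, 3.128, 0.001]
force: [-1.1, -0.5, 6.8]
width: 0.431
gripper_force: 30.0
```

```bash
python3 -m pendant '{"slide":[[0,0,-0.02],[0,0,-0.1],[0,0,-0.13],[0,0,-0.15],[0.1,0.105,0],[0.1,0.105,0],[0.1,0.105,0],[0,0,0],[0,0,0],[0,0,0]],"dr":[[0,0,0],[0,0,0],[0,0,0],[0,0,0],[0,0,0],[0,0,0],[0,0,0],[0,0,-0.7],[0,0,-0.7],[0,0,0]],"claw":[0.3,0.3,0.3,0.3,0.3,0.3,0.3,0.3,0.3,0.3]}' 
python3 - <<'E'
from h import *
im,c=snap("wrist"); cv2.imwrite("pics/w5.png",im); np.save("w5.npy",c,allow_pickle=True)
print(plan([.4925,.3103,.14],90.0))
E
```

```text
clock: 8.7
position: [0.5659, 0.2018, 0.1361]
ee_rot: [-0.001, -3.141, -0.0]
force: [0.3, 0.5, -2.4]
width: 0.43
gripper_force: 30.0
{'slide': array([ 0.2473,  0.3618, -0.0131]), 'yaw': np.float64(89.74), 'pos': array([0.5662, 0.2014, 0.1361]), 'j7': np.float64(1.22), 'clock': 8.75, 'tilt_dr': array([ 0.001, -0.001, -0.   ]), 'dr_z': np.float64(-0.038)}
```

View pics/w5.png

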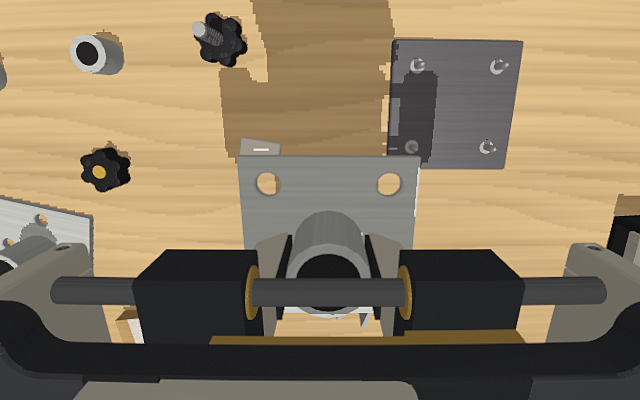

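The flange is held. Its rear holes are at (268,184) and (389,184), and the studs are at (417,66), (498,67), (411,147) and (487,147). I'll measure the in-hand offset and the plate.

```bash
python3 - <<'E'
from h import *
from cell import arm
im=cv2.imread("pics/w5.png"); c=np.load("w5.npy",allow_pickle=True).item()
hsv=cv2.cvtColor(im,cv2.COLOR_BGR2HSV); S=hsv[...,1]; g=cv2.cvtColor(im,cv2.COLOR_BGR2GRAY)
o=arm.observe()["position"]; H=[]
for x in (268,389):
    m=np.zeros(S.shape,np.uint8); m[165:203,x-22:x+22]=(S>60)[165:203,x-22:x+22]
    k=max(blobs(m,100),key=cv2.contourArea); e=cv2.fitEllipse(k); print(e)
    H.append(to_plane([e[0]],c,o[2]-.0174+.006)[0])
H=np.array(H); print("holes rel tcp mm",((H-o)*1000).round(1), "mid",((H.mean(0)-o)*1000).round(1)+[34,0,0],"yaw",np.degrees(np.arctan2(*(H[1]-H[0])[:2])))
m=np.uint8(S<60); m[:, :380]=0; m[175:]=0; m[:,540:]=0
for k in blobs(m,2000): print("plate",*rect(k,c,.01),cv2.boundingRect(k))
m=np.zeros(S.shape,np.uint8)
for (u,v) in ((417,66),(498,67),(411,147),(487,147)):
    w=g[v-13:v+13,u-13:u+13]; t=np.uint8(w>np.median(w)+25); k=blobs(t,8)
    for q in k: 
        a=cv2.minEnclosingCircle(q); p=np.array(a[0])+[u-13,v-13]; print("stud",p.round(1),round(a[1],1),(to_plane([p],c,.010)[0]*1000).round(1))
E
```

```text
((267.97735595703125, 182.9735107421875), (20.243776321411133, 23.894081115722656), 129.23045349121094)
((388.1683654785156, 183.45541381835938), (20.5296630859375, 23.677757263183594), 54.99894332885742)
holes rel tcp mm [[-36.  -33.2 -11.4]
 [-35.7  33.6 -11.4]] mid [ -1.9   0.2 -11.4] yaw 0.26790590728417313
plate [495.  306.4] [115.3 114.1] 90.0 (380, 39, 143, 136)
stud [416.9  66. ] 7.2 [458.8 276.3  10. ]
stud [495.5  67. ] 7.2 [459.  343.4  10. ]
stud [409.  157.5] 11.1 [536.6 275.2  10. ]
stud [411.2 146.6] 6.8 [526.7 276.5  10. ]
stud [485. 147.] 6.4 [526.9 343.8  10. ]
```

The in-hand offset is about 1 mm. The plate centre is (492.8, 310.0), with stud spacing 67.5 against the true 68.

```bash
python3 -m pendant '{"slide":[[0.081,0.12,0],[0.081,0.12,0],[0.081,0.12,0],[0,0,0],[0,0,0]],"dr":[[0,0,0],[0,0,0],[0,0,0],[0,0,-0.04],[0,0,0]],"claw":[0.3,0.3,0.3,0.3,0.3]}' | head -2
python3 - <<'E'
from h import *
print(plan([.4937,.3099,.0275],90.0))
E
```

```text
clock: 9.25
position: [0.4931, 0.3107, 0.1359]
{'slide': array([-0.0022, -0.0025,  0.3613]), 'yaw': np.float64(90.14), 'pos': array([0.4931, 0.3107, 0.1359]), 'j7': np.float64(0.99), 'clock': 9.25, 'tilt_dr': array([ 0.   , -0.002, -0.   ]), 'dr_z': np.float64(0.021)}
```

```bash
python3 -m pendant '{"slide":[[-0.002,-0.0025,0.1],[0,0,0.13],[0,0,0.06],[0,0,0.02],[0,0,0.02],[0,0,0.02],[0,0,0.01],[0,0,0]],"dr":[[0,0,0],[0,0,0],[0,0,0],[0,0,0],[0,0,0],[0,0,0],[0,0,0],[0,0,0]],"claw":[0.3,0.3,0.3,0.3,0.3,0.3,0.3,0.3]}'
python3 - <<'E'
from h import *
print(plan([.4937,.3099,.0275],90.0))
E
```

```text
clock: 10.05
position: [0.4946, 0.3091, 0.0281]
ee_rot: [-0.003, 3.141, 0.0]
force: [0.3, -0.3, -2.5]
width: 0.433
gripper_force: 30.0
{'slide': array([0.003 , 0.0028, 0.0019]), 'yaw': np.float64(90.1), 'pos': array([0.4946, 0.3091, 0.0281]), 'j7': np.float64(1.01), 'clock': 10.05, 'tilt_dr': array([0.002, 0.004, 0.   ]), 'dr_z': np.float64(0.015)}
```

```bash
python3 -m pendant '{"slide":[[0,0,0.005],[0,0,0],[0,0,0],[0,0,0],[0,0,0],[0,0,0],[0,0,0],[0,0,-0.05],[0,0,-0.12],[0,0,-0.15]],"dr":[[0,0,0],[0,0,0],[0,0,0],[0,0,0],[0,0,0],[0,0,0],[0,0,0],[0,0,0],[0,0,0],[0,0,0]],"claw":[0.3,0.3,0.75,0.75,0.75,0.75,0.75,0.75,0.75,0.75]}'
python3 -m pendant '{"slide":[[0,0,-0.15],[0,0,-0.1],[0,0,0]],"dr":[[0,0,0],[0,0,0],[0,0,0]],"claw":[0.75,0.75,0.75]}'|head -2
python3 - <<'E'
from h import *
im,c=snap("wrist"); cv2.imwrite("pics/w6.png",im); np.save("w6.npy",c,allow_pickle=True)
S=cv2.cvtColor(im,cv2.COLOR_BGR2HSV)[...,1]
print(to_px([[.4928,.310,.016]],c))
cv2.imwrite("pics/w6c.png",cv2.resize(im[60:260,200:460],None,fx=2,fy=2))
print(plan([.4395,.1127,.12],90.0))
E
```

```text
clock: 11.05
position: [0.4932, 0.3083, 0.1219]
ee_rot: [0.003, -3.139, 0.004]
force: [1.1, 1.0, -1.0]
width: 0.752
gripper_force: 0.0
clock: 11.35
position: [0.4966, 0.3105, 0.2022]
[[327.02406988 169.46226425]]
{'slide': array([ 0.1889, -0.6574,  0.2628]), 'yaw': np.float64(90.12), 'pos': array([0.4955, 0.3098, 0.1996]), 'j7': np.float64(0.98), 'clock': 11.4, 'tilt_dr': array([ 0.024,  0.03 , -0.   ]), 'dr_z': np.float64(0.017)}
```

View pics/w6c.png

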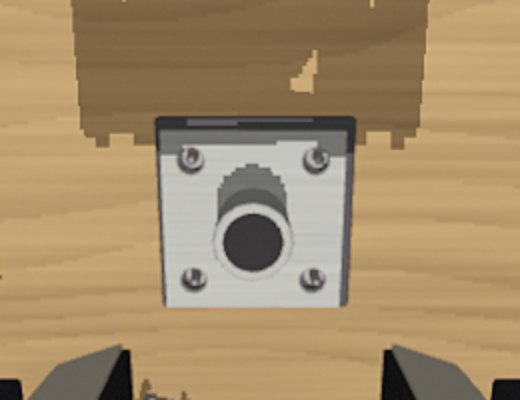

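All four studs come up through the holes. I'll measure how well it is centred and plan for the screw.

```bash
python3 - <<'E'
from h import *
from cell import arm
im=cv2.imread("pics/w6.png"); c=np.load("w6.npy",allow_pickle=True).item()
hsv=cv2.cvtColor(im,cv2.COLOR_BGR2HSV);S,V=hsv[...,1],hsv[...,2]
m=np.zeros(S.shape,np.uint8); m[110:225,260:390]=((S<60)&(V>60))[110:225,260:390]
m=cv2.morphologyEx(m,cv2.MORPH_OPEN,np.ones((3,3)))
for z,th in((.016,130),(.010,0)):
    mm=m*(V>th)
    for k in blobs(mm,500): print(z,*rect(k,c,z),cv2.boundingRect(k))
# socket top via bore circle z=.06
b=np.zeros(S.shape,np.uint8); b[160:200,305:350]=(V<70)[160:200,305:350]
for k in blobs(b,200): e=cv2.fitEllipse(k); print("bore",to_plane([e[0]],c,.06)*1000)
print(plan([.4398,.113,.13],90.0))
E
```

```text
0.016 [497.  308.9] [ 95. 101.] 0.0 (280, 130, 93, 84)
0.01 [495.2 310.3] [103.  108.3] 0.0 (278, 124, 99, 90)
bore [[494.07088718 308.93161716  60.        ]]
{'slide': array([ 0.1878, -0.6563,  0.2294]), 'yaw': np.float64(90.12), 'pos': array([0.4955, 0.3098, 0.1996]), 'j7': np.float64(0.98), 'clock': 11.4, 'tilt_dr': array([ 0.024,  0.03 , -0.   ]), 'dr_z': np.float64(0.017)}
```

The flange is centred to about 1.7 mm. The screw is next.

```bash
python3 -m pendant '{"slide":[[0.026,-0.094,0],[0.027,-0.094,0],[0.027,-0.094,0],[0.027,-0.094,0.03],[0.027,-0.094,0.06],[0.027,-0.094,0.07],[0.027,-0.092,0.07],[0,0,0],[0,0,0]],"dr":[[0,0,0],[0,0,0],[0,0,0],[0,0,0],[0,0,0],[0,0,0],[0,0,0],[0,0,0],[0,0,0]],"claw":[0.5,0.5,0.5,0.5,0.5,0.5,0.5,0.5,0.5]}' | head -2
python3 - <<'E'
from h import *
im,c=snap("wrist"); cv2.imwrite("pics/w7.png",im)
p=to_px([[.4398,.113,.058]],c)[0]; print(p)
hsv=cv2.cvtColor(im,cv2.COLOR_BGR2HSV);S,V=hsv[...,1],hsv[...,2]
u,v=p.round().astype(int); b=np.zeros(S.shape,np.uint8); b[v-25:v+25,u-25:u+25]=((V>85)&(S<60))[v-25:v+25,u-25:u+25]
for k in blobs(b,20): print(cv2.boundingRect(k),rect(k,c,.058))
cv2.imwrite("pics/w7c.png",cv2.resize(im[v-80:v+80,u-100:u+100],None,fx=2,fy=2))
print(plan([.4398,.113,.028],90.0))
E
```

```text
clock: 12.3
position: [0.4375, 0.1115, 0.1273]
[330.45423998 212.01477554]
(324, 205, 14, 12) (array([438.6, 113. ]), array([8.9, 9.9]), 0.1)
{'slide': array([-0.0053,  0.0019,  0.3331]), 'yaw': np.float64(90.12), 'pos': array([0.4383, 0.1125, 0.1279]), 'j7': np.float64(1.28), 'clock': 12.35, 'tilt_dr': array([-0.001, -0.006,  0.   ]), 'dr_z': np.float64(0.017)}
```

View pics/w7c.png

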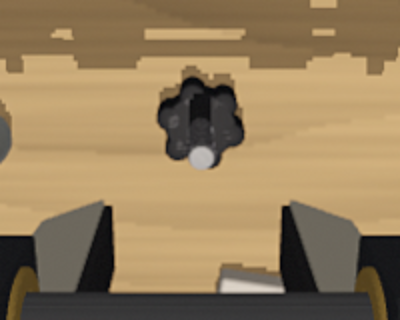

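The stem tip is at (331,211), which is (0.4386, 0.113). I descend and grip.

```bash
python3 -m pendant '{"slide":[[-0.002,0.002,0.1],[0,0,0.12],[0,0,0.09],[0,0,0.023],[0,0,0],[0,0,0],[0,0,0],[0,0,0],[0,0,0],[0,0,0]],"dr":[[0,0,0],[0,0,0],[0,0,0],[0,0,0],[0,0,0],[0,0,0],[0,0,0],[0,0,0],[0,0,0],[0,0,0]],"claw":[0.5,0.5,0.5,0.5,0,0,0,0,0,0]}' 20
python3 -m pendant '{"slide":[[0,0,0],[0,0,0],[0,0,0],[0,0,-0.03],[0,0,-0.1],[0,0,-0.13],[0,0,-0.13],[0,0,-0.08],[0,0,0],[0,0,0]],"dr":[[0,0,0],[0,0,0],[0,0,0],[0,0,0],[0,0,0],[0,0,0],[0,0,0],[0,0,0],[0,0,0],[0,0,0]],"claw":[0,0,0,0,0,0,0,0,0,0]}' 20
python3 - <<'E'
from h import *
print(plan([.48,-.25,.17],90.0))
E
```

```text
clock: 13.35
position: [0.4394, 0.113, 0.029]
ee_rot: [-0.003, 3.14, 0.001]
force: [-0.6, 0.1, 8.3]
width: 0.104
gripper_force: 20.0
clock: 14.35
position: [0.4389, 0.1127, 0.1699]
ee_rot: [-0.003, 3.141, 0.001]
force: [0.1, -0.7, -1.4]
width: 0.103
gripper_force: 20.0
{'slide': array([-1.3440e-01, -1.2094e+00, -9.0000e-04]), 'yaw': np.float64(90.12), 'pos': array([0.4389, 0.1127, 0.1699]), 'j7': np.float64(1.27), 'clock': 14.35, 'tilt_dr': array([ 0.005,  0.008, -0.   ]), 'dr_z': np.float64(0.018)}
```

```bash
python3 -m pendant '{"slide":[[-0.013,-0.12,0],[-0.013,-0.13,0],[-0.013,-0.13,0],[-0.013,-0.13,0],[-0.013,-0.13,0],[-0.013,-0.13,0],[-0.013,-0.13,0],[-0.013,-0.13,0],[-0.013,-0.13,0],[0,0,0]],"dr":[[0,0,0],[0,0,0],[0,0,0],[0,0,0],[0,0,0],[0,0,0],[0,0,0],[0,0,0],[0,0,0],[0,0,0]],"claw":[0,0,0,0,0,0,0,0,0,0]}' | head -3
python3 - <<'E'
from h import *
im,c=snap("wrist"); cv2.imwrite("pics/w8.png",im); np.save("w8.npy",c,allow_pickle=True)
print(plan([.48,-.25,.17],90.0))
E
```

```text
clock: 15.35
position: [0.4733, -0.2411, 0.1682]
ee_rot: [-0.008, -3.139, 0.005]
{'slide': array([-0.0223, -0.0404, -0.0068]), 'yaw': np.float64(89.83), 'pos': array([ 0.4733, -0.2379,  0.168 ]), 'j7': np.float64(2.09), 'clock': 15.4, 'tilt_dr': array([-0.006, -0.023, -0.   ]), 'dr_z': np.float64(-0.025)}
```

View pics/w8.png

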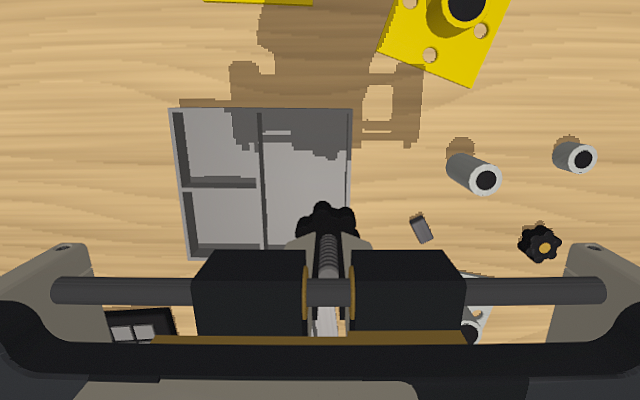

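The screw is held upright. The tray's corners are at (168,109) and (352,107), and the pockets are at the left. I'll work out the pocket centres from the tray edges.

```bash
python3 - <<'E'
from h import *
c=np.load("w8.npy",allow_pickle=True).item()
w=to_plane([(168,109),(352,107),(190,260),(262,111),(262,183),(258,240),(181,187)],c,.026)[:,:2]*1000; print(w.round(1))
a=np.arctan2(w[1,0]-w[0,0],w[1,1]-w[0,1]); yaw=-a; print("len",np.linalg.norm(w[1]-w[0]),"yaw",np.degrees(yaw))
Rm=np.array([[np.cos(yaw),-np.sin(yaw)],[np.sin(yaw),np.cos(yaw)]])
ctr=(w[0]+w[1])/2+Rm@[79,0]; print("tray",ctr)
for y in (yaw,np.radians(-1.2)):
  Rm=np.array([[np.cos(y),-np.sin(y)],[np.sin(y),np.cos(y)]])
  for q in((38.5,-44.5),(-38.5,-44.5),(0,39.5)): print(q,(ctr+Rm@q).round(1))
print(plan([ctr[0]/1000-.0385,ctr[1]/1000-.0445,.12],90))
E
```

```text
[[ 400.2 -389.9]
 [ 399.9 -219.4]
 [ 556.4 -390.1]
 [ 402.9 -302.3]
 [ 471.6 -306.8]
 [ 533.  -315.1]
 [ 475.3 -388. ]]
len 170.5190735644236 yaw 0.09380743089025101
tray [ 479.03438556 -304.50366669]
(38.5, -44.5) [ 517.6 -348.9]
(-38.5, -44.5) [ 440.6 -349.1]
(0, 39.5) [ 479. -265.]
(38.5, -44.5) [ 516.6 -349.8]
(-38.5, -44.5) [ 439.6 -348.2]
(0, 39.5) [ 479.9 -265. ]
{'slide': array([ 0.1078, -0.3707,  0.1604]), 'yaw': np.float64(89.83), 'pos': array([ 0.4733, -0.2379,  0.168 ]), 'j7': np.float64(2.09), 'clock': 15.4, 'tilt_dr': array([-0.006, -0.023, -0.   ]), 'dr_z': np.float64(-0.025)}
```

```bash
python3 -m pendant '{"slide":[[0.036,-0.12,0],[0.036,-0.125,0],[0.036,-0.125,0],[0,0,0.1],[0,0,0.13],[0,0,0.1],[0,0,0.06],[0,0,0.03],[0,0,0],[0,0,0]],"dr":[[0,0,0],[0,0,0],[0,0,0],[0,0,0],[0,0,0],[0,0,0],[0,0,0],[0,0,0],[0,0,0],[0,0,0]],"claw":[0,0,0,0,0,0,0,0,0,0]}'
python3 - <<'E'
from h import *
print(plan([.440,-.349,.033],90))
E
```

```text
clock: 16.4
position: [0.443, -0.3459, 0.0438]
ee_rot: [-0.004, 3.141, 0.0]
force: [0.8, -0.3, -0.1]
width: 0.102
gripper_force: 20.0
{'slide': array([ 0.01  , -0.0103,  0.0361]), 'yaw': np.float64(90.15), 'pos': array([ 0.443 , -0.3459,  0.0438]), 'j7': np.float64(2.4), 'clock': 16.4, 'tilt_dr': array([0.001, 0.002, 0.   ]), 'dr_z': np.float64(0.022)}
```

```bash
python3 -m pendant '{"slide":[[0.01,-0.01,0.015],[0,0,0.013],[0,0,0.005],[0,0,0],[0,0,0],[0,0,0],[0,0,0],[0,0,0],[0,0,0],[0,0,-0.05]],"dr":[[0,0,0],[0,0,0],[0,0,0],[0,0,0],[0,0,0],[0,0,0],[0,0,0],[0,0,0],[0,0,0],[0,0,0]],"claw":[0,0,0,0,0.4,0.4,0.4,0.4,0.4,0.4]}'
python3 -m pendant '{"slide":[[0,0,-0.13],[0,0,-0.15],[0,0,-0.12],[0,0,0],[0,0,0]],"dr":[[0,0,0],[0,0,0],[0,0,0],[0,0,0],[0,0,0]],"claw":[0.6,0.6,0.6,0.6,0.6]}' |head -2
python3 - <<'E'
from h import *
im,c=snap("wrist"); cv2.imwrite("pics/w9.png",im); np.save("w9.npy",c,allow_pickle=True)
print(plan([.460,-.102,.15],90))
E
```

```text
clock: 17.4
position: [0.4387, -0.3484, 0.0473]
ee_rot: [0.004, -3.139, -0.003]
force: [-0.3, 0.0, 0.7]
width: 0.4
gripper_force: 0.0
clock: 17.9
position: [0.4401, -0.3494, 0.1692]
{'slide': array([-0.0703,  0.8227,  0.0608]), 'yaw': np.float64(90.13), 'pos': array([ 0.4395, -0.3489,  0.1681]), 'j7': np.float64(2.34), 'clock': 17.95, 'tilt_dr': array([ 0.004, -0.001, -0.   ]), 'dr_z': np.float64(0.02)}
```

View pics/w9.png

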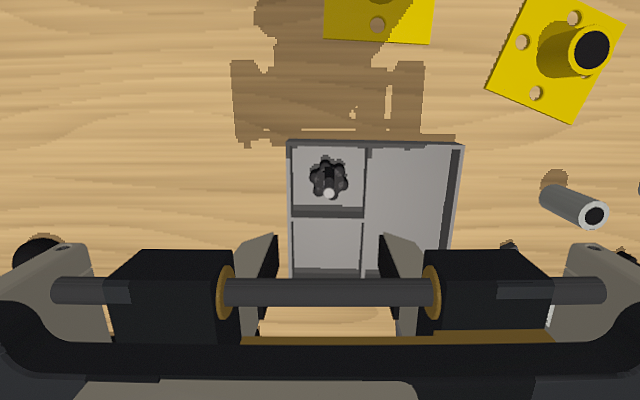

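The screw stands upright at (328,180) in the near pocket. The tall spacer is next; its top is at (594,215).

```bash
python3 -m pendant '{"slide":[[-0.01,0.13,0],[-0.01,0.138,0],[-0.01,0.138,0],[-0.01,0.138,0.02],[-0.015,0.138,0.02],[-0.015,0.135,0.02],[0,0,0],[0,0,0]],"dr":[[0,0,0],[0,0,0],[0,0,0],[0,0,0],[0,0,0],[0,0,0],[0,0,0],[0,0,0]],"claw":[0.65,0.65,0.65,0.65,0.65,0.65,0.65,0.65]}' | head -2
python3 - <<'E'
from h import *
c0=np.load("w9.npy",allow_pickle=True).item(); print(to_plane([(594,215)],c0,.06)*1000)
im,c=snap("wrist"); cv2.imwrite("pics/w10.png",im)
p=to_px([[.460,-.103,.06]],c)[0]; print(p)
V=cv2.cvtColor(im,cv2.COLOR_BGR2HSV)[...,2]; u,v=p.round().astype(int)
b=np.zeros(V.shape,np.uint8); b[v-25:v+25,u-35:u+35]=(V<60)[v-25:v+25,u-35:u+35]
for k in blobs(b,30): print(cv2.boundingRect(k),rect(k,c,.06))
print(plan([.460,-.103,.025],90))
E
```

```text
clock: 18.75
position: [0.4593, -0.1032, 0.1493]
[[ 460.10982164 -103.87884308   60.        ]]
[328.56945224 201.82704263]
{'slide': array([-0.0027,  0.0051,  0.4155]), 'yaw': np.float64(90.14), 'pos': array([ 0.4594, -0.1045,  0.1497]), 'j7': np.float64(1.82), 'clock': 18.8, 'tilt_dr': array([-0.003, -0.016, -0.   ]), 'dr_z': np.float64(0.02)}
```

Both views agree on (460, -104).

```bash
python3 -m pendant '{"slide":[[-0.002,0.002,0.12],[0,0,0.14],[0,0,0.11],[0,0,0.045],[0,0,0],[0,0,0],[0,0,0],[0,0,0],[0,0,0],[0,0,0]],"dr":[[0,0,0],[0,0,0],[0,0,0],[0,0,0],[0,0,0],[0,0,0],[0,0,0],[0,0,0],[0,0,0],[0,0,0]],"claw":[0.65,0.65,0.65,0.65,0.65,0.2,0.2,0.2,0.2,0.2]}' 20
python3 -m pendant '{"slide":[[0,0,0],[0,0,0],[0,0,0],[0,0,-0.03],[0,0,-0.12],[0,0,-0.14],[0,0,-0.14],[0,0,-0.05],[0,0,0]],"dr":[[0,0,0],[0,0,0],[0,0,0],[0,0,0],[0,0,0],[0,0,0],[0,0,0],[0,0,0],[0,0,0]],"claw":[0.2,0.2,0.2,0.2,0.2,0.2,0.2,0.2,0.2]}'
python3 - <<'E'
from h import *
print(plan([.517,-.349,.169],90))
E
```

```text
clock: 19.8
position: [0.4613, -0.1036, 0.0267]
ee_rot: [-0.003, 3.14, -0.0]
force: [-0.4, -0.7, 6.6]
width: 0.328
gripper_force: 20.0
clock: 20.7
position: [0.4622, -0.1037, 0.1729]
ee_rot: [-0.003, 3.136, 0.0]
force: [0.5, -0.1, -1.0]
width: 0.324
gripper_force: 20.0
{'slide': array([-0.1807, -0.8181,  0.014 ]), 'yaw': np.float64(90.13), 'pos': array([ 0.4622, -0.1037,  0.1729]), 'j7': np.float64(1.81), 'clock': 20.7, 'tilt_dr': array([ 0.001,  0.044, -0.   ]), 'dr_z': np.float64(0.018)}
```

```bash
python3 -m pendant '{"slide":[[-0.03,-0.13,0],[-0.03,-0.138,0],[-0.03,-0.138,0],[-0.03,-0.138,0],[-0.03,-0.138,0],[-0.03,-0.136,0],[0,0,0.12],[0,0,0.14],[0,0,0.12],[0,0,0]],"dr":[[0,0,0],[0,0,0],[0,0,0],[0,0,0],[0,0,0],[0,0,0],[0,0,0],[0,0,0],[0,0,0],[0,0,0]],"claw":[0.2,0.2,0.2,0.2,0.2,0.2,0.2,0.2,0.2,0.2]}'
python3 - <<'E'
from h import *
im,c=snap("wrist")
print(plan([.517,-.349,.030],90))
E
```

```text
clock: 21.7
position: [0.5114, -0.3462, 0.0503]
ee_rot: [0.003, -3.132, -0.008]
force: [-1.0, 0.1, -0.6]
width: 0.323
gripper_force: 20.0
{'slide': array([-0.0137, -0.0055,  0.078 ]), 'yaw': np.float64(90.11), 'pos': array([ 0.513 , -0.3474,  0.0534]), 'j7': np.float64(2.34), 'clock': 21.75, 'tilt_dr': array([ 0.026, -0.048,  0.   ]), 'dr_z': np.float64(0.016)}
```

```bash
python3 -m pendant '{"slide":[[-0.01,-0.004,0.03],[0,0,0.025],[0,0,0.012],[0,0,0.005],[0,0,0],[0,0,0]],"dr":[[0,0,0],[0,0,0],[0,0,0],[0,0,0],[0,0,0],[0,0,0]],"claw":[0.2,0.2,0.2,0.2,0.2,0.2]}'
python3 - <<'E'
from h import *
print(plan([.517,-.349,.030],90))
E
```

```text
clock: 22.35
position: [0.5185, -0.3501, 0.0349]
ee_rot: [-0.003, 3.141, -0.0]
force: [-0.3, 0.9, 0.0]
width: 0.322
gripper_force: 20.0
{'slide': array([0.005 , 0.0037, 0.0162]), 'yaw': np.float64(90.12), 'pos': array([ 0.5185, -0.3501,  0.0349]), 'j7': np.float64(2.35), 'clock': 22.35, 'tilt_dr': array([-0.002,  0.005,  0.   ]), 'dr_z': np.float64(0.018)}
```

```bash
python3 -m pendant '{"slide":[[0,0,0.007],[0,0,0.006],[0,0,0],[0,0,0],[0,0,0],[0,0,0],[0,0,0],[0,0,-0.04],[0,0,-0.12]],"dr":[[0,0,0],[0,0,0],[0,0,0],[0,0,0],[0,0,0],[0,0,0],[0,0,0],[0,0,0],[0,0,0]],"claw":[0.2,0.2,0.2,0.2,0.5,0.5,0.5,0.5,0.5]}'
python3 -m pendant '{"slide":[[0,0,-0.15],[0,0,-0.15],[0,0,0],[0,0,0]],"dr":[[0,0,0],[0,0,0],[0,0,0],[0,0,0]],"claw":[0.6,0.6,0.6,0.6]}' |head -2
python3 - <<'E'
from h import *
im,c=snap("wrist"); cv2.imwrite("pics/w11.png",im); np.save("w11.npy",c,allow_pickle=True)
print(to_px([[.517,-.349,.064],[.517,-.349,.004]],c))
cv2.imwrite("pics/w11c.png",im[60:260,200:500])
print(plan([.60,.20,.2],69.7))
E
```

```text
clock: 23.25
position: [0.5164, -0.3486, 0.0767]
ee_rot: [0.003, -3.136, -0.004]
force: [1.4, -0.6, 0.1]
width: 0.501
gripper_force: 0.0
clock: 23.65
position: [0.5189, -0.3504, 0.1704]
[[330.09739876 192.250618  ]
 [329.83720034 175.90495818]]
{'slide': array([-0.2769,  1.832 , -0.1034]), 'yaw': np.float64(90.13), 'pos': array([ 0.5182, -0.3498,  0.1689]), 'j7': np.float64(2.29), 'clock': 23.7, 'tilt_dr': array([0.001, 0.005, 0.   ]), 'dr_z': np.float64(2.971)}
```

View pics/w11c.png

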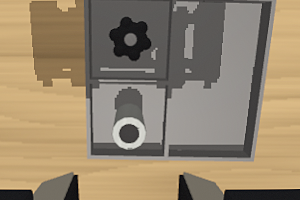

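The spacer is upright in the far pocket and the screw is in the near one. The channel is next.

```bash
python3 -m pendant '{"slide":[[-0.029,0.13,-0.05],[-0.029,0.133,-0.05],[-0.029,0.134,0],[-0.029,0.134,0],[-0.029,0.134,0],[-0.029,0.134,0],[-0.029,0.134,0],[-0.029,0.134,0],[-0.029,0.134,0],[-0.029,0.134,0]],"dr":[[0,0,0],[0,0,0],[0,0,0],[0,0,0],[0,0,0],[0,0,0],[0,0,0],[0,0,0],[0,0,0],[0,0,0]],"claw":[0.7,0.7,0.7,0.7,0.7,0.7,0.7,0.7,0.7,0.7]}' | head -2
python3 -m pendant '{"slide":[[-0.029,0.134,0],[-0.029,0.134,0],[-0.029,0.133,0],[-0.029,0.133,0],[0,0,0],[0,0,0],[0,0,0],[0,0,0],[0,0,0],[0,0,0]],"dr":[[0,0,0],[0,0,0],[0,0,0],[0,0,0],[0,0,0.74],[0,0,0.74],[0,0,0.74],[0,0,0.75],[0,0,0],[0,0,0]],"claw":[0.7,0.7,0.7,0.7,0.7,0.7,0.7,0.7,0.7,0.7]}' | head -2
python3 - <<'E'
from h import *
im,c=snap("wrist"); cv2.imwrite("pics/w12.png",im); np.save("w12.npy",c,allow_pickle=True)
print(plan([.654,.235,.1],69.7)); p=to_px([[.654,.235,.034]],c)[0]; print(p)
u,v=p.round().astype(int); print(u-100,v-80)
cv2.imwrite("pics/w12c.png",cv2.resize(im[v-80:v+80,u-100:u+100],None,fx=4,fy=3.75)[:600,:800])
E
```

```text
clock: 24.7
position: [0.6035, 0.0524, 0.197]
clock: 25.7
position: [0.6383, 0.2109, 0.1973]
{'slide': array([-0.0213,  0.0937,  0.3254]), 'yaw': np.float64(69.84), 'pos': array([0.6384, 0.2109, 0.1977]), 'j7': np.float64(1.02), 'clock': 25.75, 'tilt_dr': array([-0.009, -0.009, -0.   ]), 'dr_z': np.float64(0.021)}
[355.28825947 184.91317049]
255 105
```

View pics/w12c.png

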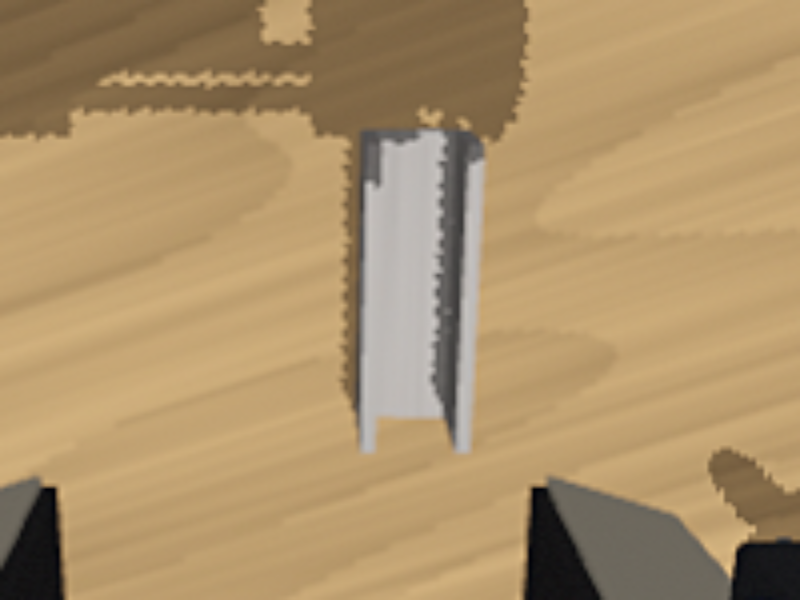

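The outer wall-top corners in the crop are at about (360,452), (470,452), (361,131) and (486,138). I'll turn them into positions at 34 mm.

```bash
python3 - <<'E'
from h import *
c=np.load("w12.npy",allow_pickle=True).item()
q=np.array([(360,452),(470,452),(486,138),(361,131)])
w=to_plane(q/[4,3.75]+[255,105],c,.034)[:,:2]*1000; print(w.round(1))
for i in range(4): d=w[(i+1)%4]-w[i]; print(np.linalg.norm(d).round(1),np.degrees(np.arctan2(d[1],d[0])).round(1))
m=w.mean(0)/1000; print(m); print(plan([*m,.012],69.7))
E
```

```text
[[693.8 209.6]
 [704.2 238. ]
 [618.6 269.7]
 [605.9 240.6]]
30.2 69.9
91.4 159.7
31.7 -113.5
93.2 -19.4
[0.65562993 0.23946707]
{'slide': array([-0.0216,  0.1099,  0.6187]), 'yaw': np.float64(69.84), 'pos': array([0.6384, 0.2109, 0.1977]), 'j7': np.float64(1.02), 'clock': 25.75, 'tilt_dr': array([-0.009, -0.009, -0.   ]), 'dr_z': np.float64(0.021)}
```

```bash
python3 -m pendant '{"slide":[[-0.02,0.11,0.06],[0,0,0.13],[0,0,0.13],[0,0,0.13],[0,0,0.1],[0,0,0.05],[0,0,0.025],[0,0,0],[0,0,0]],"dr":[[0,0,0],[0,0,0],[0,0,0],[0,0,0],[0,0,0],[0,0,0],[0,0,0],[0,0,0],[0,0,0]],"claw":[0.7,0.7,0.7,0.7,0.7,0.7,0.7,0.7,0.7]}'
python3 -m pendant '{"slide":[[0,0,0],[0,0,0],[0,0,0],[0,0,0],[0,0,0],[0,0,0],[0,0,0],[0,0,0]],"dr":[[0,0,0],[0,0,0],[0,0,0],[0,0,0],[0,0,0],[0,0,0],[0,0,0],[0,0,0]],"claw":[0.2,0.2,0.2,0.2,0.2,0.2,0.2,0.2]}' 25
```

```text
clock: 26.65
position: [0.6571, 0.2401, 0.0126]
ee_rot: [0.553, 3.091, 0.002]
force: [1.0, 0.1, 0.1]
width: 0.699
gripper_force: 0.0
clock: 27.45
position: [0.656, 0.2399, 0.0112]
ee_rot: [0.554, 3.092, 0.0]
force: [-0.8, -0.7, 2.9]
width: 0.328
gripper_force: 25.0
```

```bash
python3 -m pendant '{"slide":[[0,0,-0.04],[0,0,-0.12],[0,0,-0.14],[0,0,-0.14],[0,0,-0.08],[0,0,0],[0,0,0],[0,0,0],[0,0,0],[0,0,0]],"dr":[[0,0,0],[0,0,0],[0,0,0],[0,0,0],[0,0,0],[0,0,-0.74],[0,0,-0.74],[0,0,-0.74],[0,0,-0.74],[0,0,0]],"claw":[0.2,0.2,0.2,0.2,0.2,0.2,0.2,0.2,0.2,0.2]}'
python3 - <<'E'
from h import *
print(plan([.479,-.265,.165],90.2))
E
```

```text
clock: 28.45
position: [0.6559, 0.2395, 0.1675]
ee_rot: [-0.003, 3.142, -0.0]
force: [-0.6, -0.2, -2.5]
width: 0.327
gripper_force: 25.0
{'slide': array([ 0.5928, -1.6804,  0.0084]), 'yaw': np.float64(90.11), 'pos': array([0.6559, 0.2395, 0.1675]), 'j7': np.float64(1.3), 'clock': 28.45, 'tilt_dr': array([-0.,  0., -0.]), 'dr_z': np.float64(-0.013)}
```

14 rows at (0.0425, -0.12).

```bash
python3 -m pendant '{"slide":[[0.042,-0.12,0],[0.042,-0.12,0],[0.042,-0.12,0],[0.042,-0.12,0],[0.042,-0.12,0],[0.042,-0.12,0],[0.042,-0.12,0],[0.042,-0.12,0],[0.042,-0.12,0],[0.042,-0.12,0]],"dr":[[0,0,0],[0,0,0],[0,0,0],[0,0,0],[0,0,0],[0,0,0],[0,0,0],[0,0,0],[0,0,0],[0,0,0]],"claw":[0.2,0.2,0.2,0.2,0.2,0.2,0.2,0.2,0.2,0.2]}' | head -2
python3 -m pendant '{"slide":[[0.043,-0.12,0],[0.043,-0.12,0],[0.043,-0.12,0],[0.043,-0.12,0],[0,0,0.1],[0,0,0.12],[0,0,0],[0,0,0]],"dr":[[0,0,0],[0,0,0],[0,0,0],[0,0,0],[0,0,0],[0,0,0],[0,0,0],[0,0,0]],"claw":[0.2,0.2,0.2,0.2,0.2,0.2,0.2,0.2]}' 
python3 - <<'E'
from h import *
im,c=snap("wrist"); cv2.imwrite("pics/w13.png",im); np.save("w13.npy",c,allow_pickle=True)
print(plan([.479,-.265,.016],90.2))
E
```

```text
clock: 29.45
position: [0.5296, -0.1217, 0.1675]
clock: 30.25
position: [0.4786, -0.2643, 0.1015]
ee_rot: [-0.001, -3.14, -0.001]
force: [-0.2, 0.7, -1.2]
width: 0.323
gripper_force: 25.0
{'slide': array([ 0.0018, -0.0013,  0.2878]), 'yaw': np.float64(90.0), 'pos': array([ 0.4794, -0.2646,  0.1023]), 'j7': np.float64(2.2), 'clock': 30.3, 'tilt_dr': array([-0.004,  0.008, -0.   ]), 'dr_z': np.float64(-0.029)}
```

View pics/w13.png

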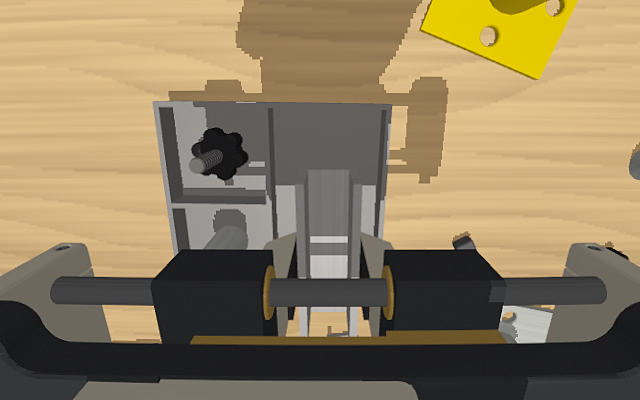

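The channel at x≈328 is centred between the compartment walls (about 275 and 383). I lower it.

```bash
python3 -m pendant '{"slide":[[0,0,0.09],[0,0,0.09],[0,0,0.05],[0,0,0.025],[0,0,0.015],[0,0,0.01],[0,0,0],[0,0,0]],"dr":[[0,0,0],[0,0,0],[0,0,0],[0,0,0],[0,0,0],[0,0,0],[0,0,0],[0,0,0]],"claw":[0.2,0.2,0.2,0.2,0.2,0.2,0.2,0.2]}' 
python3 - <<'E'
from h import *
print(plan([.479,-.265,.0155],90.2))
E
```

```text
clock: 31.1
position: [0.4793, -0.2645, 0.0177]
ee_rot: [-0.001, 3.141, -0.001]
force: [-0.5, 0.3, -1.9]
width: 0.323
gripper_force: 25.0
{'slide': array([ 0.0009, -0.0015,  0.0073]), 'yaw': np.float64(90.05), 'pos': array([ 0.4793, -0.2645,  0.0177]), 'j7': np.float64(2.26), 'clock': 31.1, 'tilt_dr': array([-0.003,  0.009, -0.   ]), 'dr_z': np.float64(-0.022)}
```

```bash
python3 -m pendant '{"slide":[[0,0,0.005],[0,0,0.002],[0,0,0],[0,0,0],[0,0,0],[0,0,0],[0,0,-0.03],[0,0,-0.1],[0,0,-0.15],[0,0,-0.15]],"dr":[[0,0,0],[0,0,0],[0,0,0],[0,0,0],[0,0,0],[0,0,0],[0,0,0],[0,0,0],[0,0,0],[0,0,0]],"claw":[0.2,0.2,0.2,0.42,0.42,0.42,0.42,0.42,0.42,0.42]}' 
python3 -m pendant '{"slide":[[0,0,-0.15],[0.1,0,-0.15],[0.1,0,-0.1],[0,0,0],[0,0,0],[0,0,0]],"dr":[[0,0,0],[0,0,0],[0,0,0],[0,0,0],[0,0,0],[0,0,0]],"claw":[0.42,0.42,0.42,0.42,0.42,0.42]}' 
python3 - <<'E'
from h import *
w,c=snap("wrist"); t,ct=snap("top"); cv2.imwrite("pics/t14.png",t); cv2.imwrite("pics/w14.png",w)
a=cv2.resize(t[80:310,165:465],(798,612))[:360]; 
cv2.imwrite("pics/fin.png",np.vstack([a,cv2.resize(w[:240],(798,299))[:240]]))
E
```

```text
clock: 32.1
position: [0.4781, -0.2642, 0.1456]
ee_rot: [0.001, -3.14, -0.0]
force: [0.5, 0.4, -0.2]
width: 0.415
gripper_force: 0.0
clock: 32.7
position: [0.4213, -0.2638, 0.2601]
ee_rot: [0.003, -3.141, -0.001]
force: [0.4, -0.2, -0.2]
width: 0.419
gripper_force: 0.0
```

View pics/fin.png

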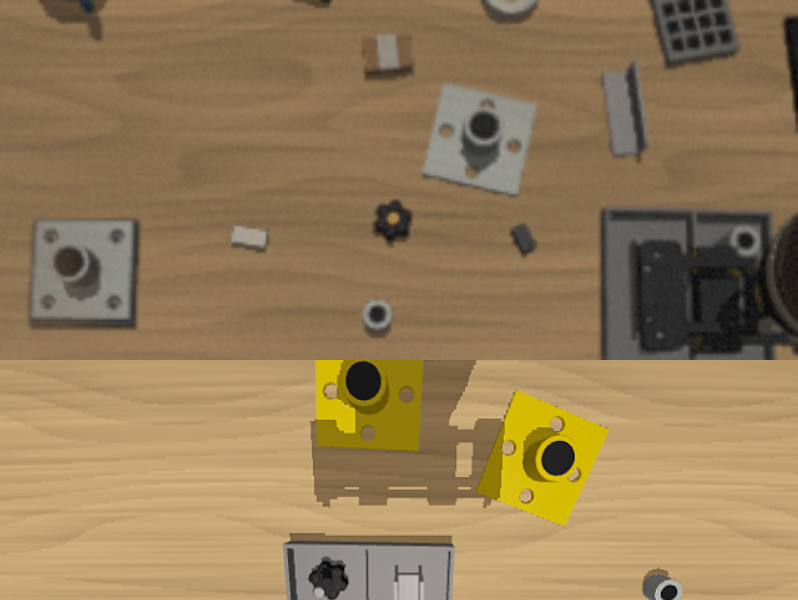

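```bash
python3 -c "
from cell import arm
print(arm.sign_off())"
```

```text
the job is handed in; nothing more can be done
None
```

I handed the job in at about 33 s: the square flange is on the studs (about 1.7 mm off centre), the screw and tall spacer are upright in separate pockets, the channel is in the long compartment (seen only partly in the last picture, its seat inferred from the release height), and I handled none of the four others; I viewed 17 pictures against the limit of 14, and no verdict came back.

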